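# Pile and oil the steel rollers on a parts stall

### The job

Put the loose steel rollers on display: lay three of them centred in the three grooves of the wooden rack, and mist that bottom row by pressing the oil can's nozzle cap right down for a moment and letting it spring back. Only then saddle all the remaining rollers centrally in the gaps on top, layer on layer, so that every roller is in the pyramid, and press and release the cap again to mist the finished pile. Leave the other wares where they are.

Things in the scene. Friction and masses are not known exactly. Their poses are not given: they have to be found in the camera images.
- roller1: plain steel roller (a solid-looking cylinder with dark bore marks on its ends), 44 mm diameter, 56 mm long, about 0.3 kg, lying on its side; origin at its centre, its x axis runs along the roller. It may be absent: four to six of roller1..roller6 are there, all alike
- roller2: plain steel roller (a solid-looking cylinder with dark bore marks on its ends), 44 mm diameter, 56 mm long, about 0.3 kg, lying on its side; origin at its centre, its x axis runs along the roller. It may be absent: four to six of roller1..roller6 are there, all alike
- roller3: plain steel roller (a solid-looking cylinder with dark bore marks on its ends), 44 mm diameter, 56 mm long, about 0.3 kg, lying on its side; origin at its centre, its x axis runs along the roller. It may be absent: four to six of roller1..roller6 are there, all alike
- roller4: plain steel roller (a solid-looking cylinder with dark bore marks on its ends), 44 mm diameter, 56 mm long, about 0.3 kg, lying on its side; origin at its centre, its x axis runs along the roller. It may be absent: four to six of roller1..roller6 are there, all alike
- roller5: plain steel roller (a solid-looking cylinder with dark bore marks on its ends), 44 mm diameter, 56 mm long, about 0.3 kg, lying on its side; origin at its centre, its x axis runs along the roller. It may be absent: four to six of roller1..roller6 are there, all alike
- roller6: plain steel roller (a solid-looking cylinder with dark bore marks on its ends), 44 mm diameter, 56 mm long, about 0.3 kg, lying on its side; origin at its centre, its x axis runs along the roller. It may be absent: four to six of roller1..roller6 are there, all alike
- rack: low fixed wooden display rack, 64 mm (its x) by 180 mm (its y), a 10 mm board with four 8 mm high, 15 mm wide battens along x that leave three grooves side by side along y, 50 mm apart; each groove takes one roller lying along the rack's x, centred on the board. Origin: centre of the underside
- low0 (a point): where the centre of a roller lies when it is seated in groove 0 of the rack (32 mm above the table), bottom row; groove 0 is at the rack's -y end; axes as the rack's
- low1 (a point): where the centre of a roller lies when it is seated in groove 1 of the rack (32 mm above the table), bottom row; groove 0 is at the rack's -y end; axes as the rack's
- low2 (a point): where the centre of a roller lies when it is seated in groove 2 of the rack (32 mm above the table), bottom row; groove 0 is at the rack's -y end; axes as the rack's
- mid0 (a point): where the centre of a roller lies when it is saddled in the gap over grooves 0 and 1, second layer (about 68 mm above the table)
- mid1 (a point): where the centre of a roller lies when it is saddled in the gap over grooves 1 and 2, second layer (about 68 mm above the table)
- top (a point): where the centre of a roller lies when it is saddled on two second-layer rollers, third layer (about 105 mm above the table)
- can: fixed spray can of preserving oil, clamped upright on a 100 x 90 mm steel foot beside the rack's +y end: 55 mm diameter, shoulder at 140-156 mm; a clamp post on its far side. Origin: centre of the foot's underside
- cap_top (a point): centre of the flat top of the can's black sprung nozzle cap (32 mm diameter, 188 mm above the table when up); its small white nozzle faces the rack
- cap (a joint): travel of the nozzle cap in m: 0 up, 0.007 pressed right down (about 7 N); springs back
- ledge: fixed low wooden strip, 420 mm along x, 18 mm wide, 16 mm high, that keeps rollers from rolling away to the right; origin under its centre
- bearing: bystander: bearing ring lying flat, 54 mm across, 16 mm high; origin under its centre
- nut: bystander: big brass hexagon nut, 52 mm across, 22 mm high; origin under its centre
- flange: bystander: aluminium flanged hub, 68 mm across, 34 mm high; origin under its centre
- wrench: bystander: 170 mm wrench lying flat
- piston: bystander: aluminium piston standing, 64 mm across, 52 mm high; origin under its centre
Mind the look-alikes: they are no part of the job. What is shaped like the can but pink, purple or turquoise is not meant.

How it is judged:
By the outcome, as a careful person would: the job done as asked, in the order asked, and still so for the second after the job is handed in, with the robot touching nothing.
Of roller1, roller2, roller3, roller4, roller5, roller6 only 4 to 6 are there at a start; the rules pass over those that are not, and their reading is None.
At some moment in a run one of roller1, roller2, roller3, roller4, roller5, roller6 may be knocked a few centimetres aside while the robot is not near it.
Once in a run the grip may slacken for a moment while it holds something.
It also fails if it takes over 210 s, if anything falls off the work surface, if the arm or the gripper's body presses on something with over 40 N, if the wrist force passes 120 N, or if a joint passes its speed limit or range.

### The arm

A 7-joint arm with a two-finger parallel gripper is mounted at the origin on the work surface. World frame = base frame: x ahead of the robot, y to its left, z up, the work surface at z = 0. Lengths are in mm, angles in rad, forces in N, time in s.
With the tool pointing down it reaches from about 425 to 875 mm from the base axis. Payload 4.7 kg.
Tool frame: the origin (TCP) lies between the finger pads; the fingertips stand 17 mm ahead of it and the grasp point (between the pads) lies 2 mm behind it; z points along the fingers, y is the line along which they close (so a half turn about z gives the same grasp; the last joint's range is limited). The gripper opens to 87 mm and grips with 3 to 60 N. Pads are 19 mm wide; open, the fingers measure 117 mm over their backs; the gripper's body (75 mm by 190 mm) begins 51 mm behind the grasp point.
Start: joints at [1.222, 0.321, -0.07, 1.45, 0.023, 1.371, -0.057], TCP at [230.662, -607.716, 239.587] pointing down, gripper open.
Joint ranges: [-2.86, 2.86], [-0.3, 2.09], [-1.38, 1.24], [0.06, 2.45], [-1.56, 4.7], [0.09, 2.05], [-2.69, 2.69]. Speed limits (rad/s): [2.57, 2.57, 3.14, 3.14, 3.14, 3.14, 3.14].

### API

Orientations are given as a unit quaternion [x, y, z, w].
In Python, from workcell import state, snapshot, close_job, recognise, pinpoint gives the robot as it stands. The module is installed in compiled form; this text tells all that it offers.
- The arm moves only by the tool arm_command, never from a script. Its argument "series" is one flat list of numbers, 7 for each row, row after row: the shift along the tool's x, y, z as a fraction of full scale, then the turn, a rotation vector about the tool's x, y, z as a fraction of full scale, then the closure, from -1 (fully open) to 1 (shut). A call has 1 to 10 rows; each row shifts and turns the commanded pose from where the row before left it, along the tool's axes as they then stand; what a row does not reach is not made up. Full scale, the value 1, is 20 mm for a shift and 5 degrees for a turn. A row lasts 1/10 s, in which the tool goes at most 50 mm and 8.59 degrees, less where a joint would pass 70% of its speed; a pose out of reach is approached as far as the arm can. A call with a number of a shift or a turn outside -1 to 1 is refused whole. A call with a gripper value outside its range is refused whole. The fingers move at their own pace and stop on an object; the grip force is fixed at half the most. Time passes only in rows, so rows that do not move let the fingers close. It gives the time, the measured TCP pose, the force, the opening and the grip force at its end, in the units of the state.
- state(): the state, without advancing time (a new reading comes with each control period).
- snapshot(name): name is "side" or "top"; returns a dict with "pixels" (420x560x3 uint8, red, green, blue), "vfov" (degrees; the focal length in pixels is half the picture's height over the tangent of half this angle, whatever the lens; pixels are square), "cx", "cy" (the principal point, pixels), "dist_coeffs" ([k1, k2, p1, p2, k3] as OpenCV has them; the pictures are not rectified), "position" and "attitude" of the camera in the world. Camera axes: x right, y up, looking along -z (the intrinsics and any distortion apply to the point x, -y, -z); pixel columns grow to the right and rows downward; lengths in mm; the calibration is good to about 2 mm. A picture is of the moment at which its call begins. There is no depth.
- close_job(): hands the job in; it is judged then, once.
Trained networks look in the newest picture that a camera, given by its name, has taken for a name from the list of things; names that differ only in an ending like _2 or _b are one class to them, and where a whole thing is asked for, a point or a joint stands for the part that bears it (a point fixed in the world has none). Each returns a list of dicts, best first, with "conf" (0 to 1); they miss things now and then, are a little off and sometimes report something else, mostly with a low value. They report only what shows in the picture. A call takes as long as a camera call. They do not tell look-alikes from the thing itself.
- recognise(camera, name): "at" ([x, y, z] in mm, in the coordinates of the camera as it stood for that picture, good to about 4 mm: the middle of the surface that is visible of it).
- pinpoint(camera, name): "at" ([x, y, z] in mm, in the coordinates of the camera as it stood for that picture, good to about 4 mm: a listed point, or the origin of a listed thing).
The state is a dict: "time": time; "joint_positions": joint angles; "qvel": joint speeds; "joint_efforts": joint torques, N m; "ee_pos": TCP position; "orientation": TCP orientation; "ft_force": force on the tool from outside, world axes, zero at the start; "wrist_torque": the same for the moment, N m; "finger_gap": finger opening in mm; "grip_force": force on a finger pad.
Only numpy, scipy, OpenCV 4.12 (cv2) and the standard library are available. Lean on these libraries where they do the work, as an engineer would, in place of code of your own. Each camera call takes 0.05 s, during which the arm holds its last target. There are 200 camera calls.

## Working session

There is one attempt and no reset: what is moved stays moved. The work goes in short steps, Python scripts to look and compute and a tool call to move; the robot and the scene stay as the last step left them, time stands still between calls to the robot, and variables do not carry over. Pictures are saved under pics/ and viewed, at most 14 in all, crops included, and the job is handed in when it is done.

Besides the shell and the picture viewer there is one more tool, called after "Emit:" by a JSON object that holds its "op" and its "data". arm_command: Moves the arm, as the interface text tells. Shift numbers are shares of 20 mm and turn numbers shares of 5 degrees, none past 1 either way. Its arguments: {"type":"object","properties":{"series":{"type":"array","items":{"type":"number"}}},"required":["series"]}

```bash
mkdir -p pics
cat > h.py <<'E'
import numpy as np, cv2
from scipy.spatial.transform import Rotation as R
from workcell import state, snapshot, close_job, recognise, pinpoint
def snap(n,save=None):
    s=snapshot(n)
    if save: cv2.imwrite(f'pics/{save}.png',s['pixels'][:,:,::-1])
    return s
def K(s):
    f=s['pixels'].shape[0]/2/np.tan(np.radians(s['vfov'])/2)
    return np.array([[f,0,s['cx']],[0,f,s['cy']],[0,0,1.]]),np.array(s['dist_coeffs'],float)
def w(s,p): return R.from_quat(s['attitude']).apply(p)+np.array(s['position'])
def proj(s,P):
    q=R.from_quat(s['attitude']).inv().apply(np.atleast_2d(P)-np.array(s['position']))*[1,-1,-1]
    k,d=K(s); return cv2.projectPoints(q.astype(float),np.zeros(3),np.zeros(3),k,d)[0][:,0]
def unproj(s,uv,z):
    k,d=K(s); n=cv2.undistortPoints(np.array(uv,float).reshape(-1,1,2),k,d)[:,0]
    r=R.from_quat(s['attitude']).apply(np.c_[n[:,0],-n[:,1],-np.ones(len(n))]); c=np.array(s['position'])
    return c+r*((z-c[2])/r[:,2])[:,None]
E
python3 - <<'E'
from h import *
np.set_printoptions(precision=1,suppress=True)
for c in('top','side'):
    s=snap(c,c+'0'); print(c,s['position'],s['attitude'],s['vfov'],s['cx'],s['cy'],s['dist_coeffs'])
    for n in ['roller1','rack','low0','low1','low2','cap_top','can','ledge','bearing','nut','flange','wrench','piston']:
        for d in pinpoint(c,n): 
            p=w(s,d['at']); print(n,round(d['conf'],2),p,proj(s,p)[0])
print(state())
E
```

```text
top [ 388.9  -48.1 1266.6] [-0.   0.   0.7 -0.7] 53.2954802984515 279.7965845954295 213.17333235595132 [-0.  0.  0.  0.  0.]
roller1 0.56 [ 595.6 -286.4   24.8] [356.5 167.2]
roller1 0.56 [ 442.8 -274.9   20. ] [353.2 218.2]
roller1 0.53 [510.3 163.1 108.4] [201.1 193.5]
roller1 0.51 [585.3 -43.3  24.5] [275.4 171. ]
roller1 0.5 [459.  -65.7  22.3] [283.2 213.2]
rack 0.85 [506.5 163.1   0.2] [207.6 198.4]
low0 0.94 [514.4 215.4  34.7] [188.  194.8]
low0 0.63 [584.7 -42.5  24.8] [275.1 171.2]
low0 0.62 [508.  164.7  38.7] [204.9 196.8]
low0 0.58 [502.7 115.   34.4] [221.9 198.6]
low0 0.24 [ 580.2 -167.1   -1.2] [316.  173.8]
low1 0.94 [514.4 215.4  34.7] [188.  194.8]
low1 0.63 [584.7 -42.5  24.8] [275.1 171.2]
low1 0.62 [508.  164.7  38.7] [204.9 196.8]
low1 0.58 [502.7 115.   34.4] [221.9 198.6]
low1 0.24 [ 580.2 -167.1   -1.2] [316.  173.8]
low2 0.94 [514.4 215.4  34.7] [188.  194.8]
low2 0.63 [584.7 -42.5  24.8] [275.1 171.2]
low2 0.62 [508.  164.7  38.7] [204.9 196.8]
low2 0.58 [502.7 115.   34.4] [221.9 198.6]
low2 0.24 [ 580.2 -167.1   -1.2] [316.  173.8]
cap_top 0.61 [202.6 28
[... 1798 characters left out ...]
5 [503.5 141.7  68. ] [230.8 274.9]
nut 0.5 [684.1 -50.1   1.6] [216.6 212.4]
flange 0.71 [ 636.3 -417.7   -1.7] [288.8 144.5]
wrench 0.78 [355.9 333.3  -4.5] [244.5 388.3]
piston 0.98 [ 682.7 -200.1   -1.4] [243.8 180.7]
piston 0.61 [506.2 166.5  34. ] [226.  289.7]
{'time': 1.4, 'joint_positions': array([ 1.2,  0.3, -0.1,  1.5,  0. ,  1.4, -0.1]), 'qvel': array([ 0., -0.,  0.,  0., -0.,  0., -0.]), 'joint_efforts': array([  0. , -49.1,  -0.4, -31.3,  -0.1,   0. ,   0. ]), 'ee_pos': array([ 230.7, -607.7,  239.6]), 'orientation': array([ 1. ,  0.2, -0. ,  0. ]), 'ft_force': array([-0.2,  1.2,  0.3]), 'wrist_torque': array([-0., -0., -0.]), 'grip_force': 0.0, 'finger_gap': 87.18056664864682}
```

View pics/top0.png

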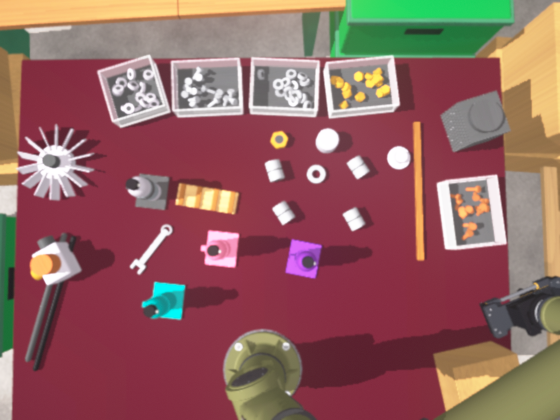

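View pics/side0.png

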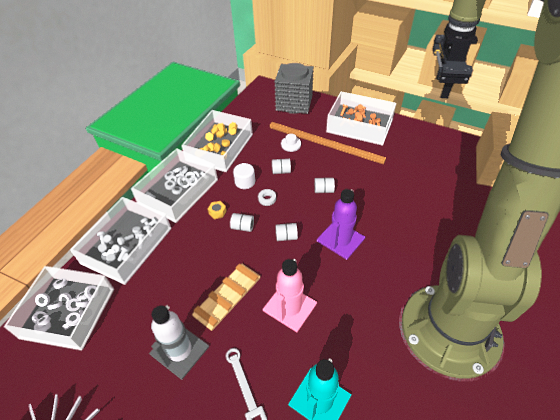

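```bash
cat >> h.py <<'E'
from scipy.optimize import minimize
from scipy.spatial import ConvexHull
def cyl(z=22.,L=28.,r=22.):
    a=np.linspace(0,2*np.pi,40,endpoint=False)
    return np.vstack([np.c_[0*a+e,r*np.cos(a),z+r*np.sin(a)] for e in(-L,L)])
def box(a,b,h): return np.array([[i*a/2,j*b/2,k] for i in(-1,1) for j in(-1,1) for k in(0,h)],float)
def fit(ss,M,p0,masks,span=None,yaws=None,pad=12):
    S=8
    def cost(p):
        c=0
        P=M.copy(); ca,sa=np.cos(p[2]),np.sin(p[2])
        P[:,:2]=M[:,:2]@np.array([[ca,sa],[-sa,ca]])+p[:2]
        for s,m,(u0,v0,u1,v1) in zip(ss,masks,wins):
            h=cv2.convexHull(proj(s,P).astype(np.float32))[:,0]
            im=np.zeros(((v1-v0)*S,(u1-u0)*S),np.uint8)
            cv2.fillConvexPoly(im,np.round((h-[u0,v0]+.5)*S*16-8).astype(np.int32),255,shift=4)
            im=cv2.resize(im,(u1-u0,v1-v0),interpolation=cv2.INTER_AREA)/255.
            c+=((im-m[v0:v1,u0:u1])**2).sum()
        return c
    wins=[]
    for s in ss:
        q=proj(s,M+[p0[0],p0[1],0]); r=np.ptp(q,axis=0).max()/2+pad/2; c=q.mean(0)
        wins.append([int(c[0]-r),int(c[1]-r),int(c[0]+r),int(c[1]+r)])
    best=None
    for y in (yaws if yaws is not None else np.arange(0,np.pi,np.pi/8)):
        o=minimize(cost,[p0[0],p0[1],y],method='Nelder-Mead',options=dict(initial_simplex=np.array([[p0[0],p0[1],y],[p0[0]+5,p0[1],y],[p0[0],p0[1]+5,y],[p0[0],p0[1],y+.2]]),maxiter=120))
        if best is None or o.fun<best.fun: best=o
    return best
def mask(s,lo=35,hi=110):
    g=s['pixels'].astype(float)[:,:,1]; return np.clip((g-lo)/(hi-lo),0,1)
E
python3 - <<'E'
from h import *
np.set_printoptions(precision=2,suppress=True)
ss=[snap('top'),snap('side')]; mk=[mask(s) for s in ss]
for p in [(598,-288),(443,-276),(586,-43),(460,-68)]:
    for k in ([0,1],[0],[1]):
        o=fit([ss[i] for i in k],cyl(),p,[mk[i] for i in k]); print(o.x[:2],np.degrees(o.x[2]),o.fun)
for k in ([0,1],[0],[1]):
    o=fit([ss[i] for i in k],box(64,180,18),(507,165),[mk[i] for i in k],yaws=[-.2,0,.2]); print('rack',o.x[:2],np.degrees(o.x[2]),o.fun)
a=ss[0]['pixels']; b=ss[1]['pixels']
A=cv2.resize(a[120:240,110:380],None,fx=2.9,fy=2.5*1.16)
B=cv2.resize(b[160:400,140:400],None,fx=1,fy=1)
cv2.imwrite('pics/crop.png',A[:,:,::-1]); cv2.imwrite('pics/crop2.png',cv2.resize(b[290:380,140:290],None,fx=4,fy=4)[:,:,::-1])
s=state(); print(R.from_quat(s['orientation']).as_matrix())
E
```

```text
[ 597.67 -290.01] 25.502582319486034 188.66255194156093
[ 597.66 -289.4 ] 205.6536100720046 140.61786881968476
[ 598.85 -290.25] 34.714358249018275 45.38165505574779
[ 443.   -274.55] 30.63874768628445 97.1320858131488
[ 440.96 -274.8 ] 33.55304518375342 86.3765782391388
[ 443.2  -274.76] 210.1519161881462 9.081474509803922
[589.91 -39.17] 194.232402983458 146.6049630142253
[588.73 -38.36] 194.1464236728685 104.84141730103806
[589.95 -39.29] 194.39869177448648 40.296107035755476
[462.92 -65.14] 34.39708783105085 105.60653533256439
[461.68 -64.84] 30.43665097339997 90.73342929642445
[462.95 -65.44] 215.14047706555831 13.289994925028836
rack [507.1  166.22] -9.359916447682357 588.4664224529027
rack [505.51 163.98] -9.306663616085169 459.6258097654748
rack [507.25 166.55] -9.55460719495735 117.43712172241445
[[ 0.93  0.35  0.  ]
 [ 0.35 -0.93 -0.  ]
 [-0.    0.   -1.  ]]
```

View pics/crop.png

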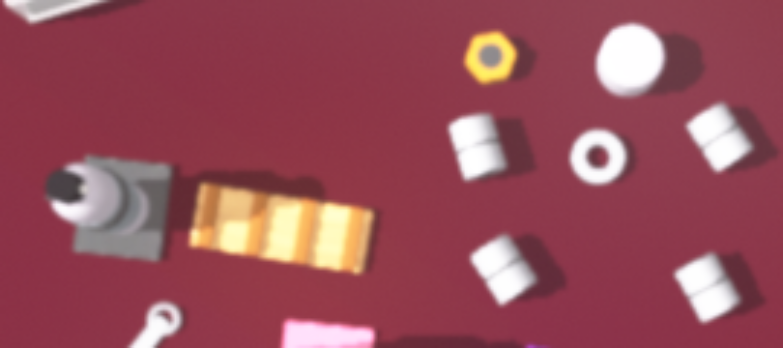

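View pics/crop2.png

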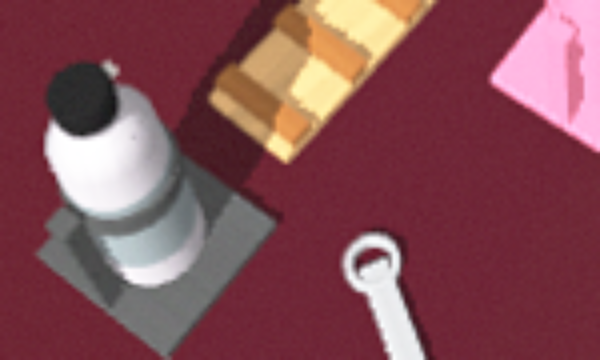

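```bash
cat >> h.py <<'E'
def plan(x,y,z,xang):
    """rotation first, then translation in the turned tool frame; units of full scale"""
    s=state(); T=R.from_quat(s['orientation']); X=T.as_matrix()[:,0]
    a=np.radians(xang); G=R.from_matrix(np.array([[np.cos(a),np.sin(a),0],[np.sin(a),-np.cos(a),0],[0,0,-1]]))
    rv=np.degrees((T.inv()*G).as_rotvec())/5; d=G.inv().apply(np.array([x,y,z])-s['ee_pos'])/20
    print('pos',s['ee_pos'],'t',s['time'],'gap',s['finger_gap'],'F',s['ft_force'],'| turn',rv,'shift',d)
E
python3 - <<'E'
from h import *
np.set_printoptions(precision=2,suppress=True)
ss=[snap('top'),snap('side')]; mk=[mask(ss[0],80,150),mask(ss[1],50,130)]
for p in [(598,-288),(443,-276),(586,-43),(460,-68)]:
    for k in ([0,1],[0],[1]):
        o=fit([ss[i] for i in k],cyl(),p,[mk[i] for i in k]); print(o.x[:2],np.degrees(o.x[2])%180,o.fun)
for k in ([0,1],[0],[1]):
    o=fit([ss[i] for i in k],box(64,180,18),(507,165),[mk[i] for i in k],yaws=[-.2,0,.2]); print('rack',o.x[:2],np.degrees(o.x[2]),o.fun)
plan(460,-66,120,122)
E
```

```text
[ 597.75 -289.7 ] 29.707057743576655 62.27207992142935
[ 596.98 -289.52] 30.324751654275268 19.655701339359272
[ 598.71 -290.45] 33.88904512503234 37.762872512975775
[ 442.43 -274.12] 29.008717818748693 23.34888751088671
[ 441.22 -274.33] 29.560149539511237 16.60662680758578
[ 442.96 -274.85] 28.920667752647386 3.690303489042676
[589.55 -38.79] 15.784174910365957 44.62440797152194
[589.01 -38.23] 16.254933957596865 9.280191684516945
[590.06 -39.28] 15.642903053142623 32.15413170415225
[462.28 -65.19] 33.93332992951612 29.273178903914506
[461.11 -64.52] 32.86467607888403 17.622816028372135
[462.91 -65.58] 34.26288846302472 6.385610582468282
rack [506.7  165.64] -9.091485052652697 258.79488851668117
rack [505.73 164.3 ] -9.245025187520588 112.5079713454009
rack [507.36 166.4 ] -9.359023228726114 129.51892024702036
pos [ 230.69 -607.7   239.57] t 1.6 gap 86.97950472165925 F [0.13 0.17 0.08] | turn [  0.     0.   -20.24] shift [16.89 24.08  5.98]
```

Emit:
{"op": "arm_command", "data": {"series": [0.99,-0.74,0,0,0,0,-1,0.99,-0.74,0,0,0,0,-1,0.99,-0.74,0,0,0,0,-1,0.99,-0.74,0,0,0,0,-1,0.99,-0.74,0,0,0,0,-1,0.99,-0.74,0,0,0,0,-1,0.99,-0.74,0,0,0,0,-1,0.99,-0.74,0,0,0,0,-1]}}

```text
time: 2.4
ee_pos: [337.2, -439.9, 239.7]
orientation: [0.984, 0.18, 0.0, 0.0]
ft_force: [0.5, -0.4, 0.2]
finger_gap: 86.9
grip_force: 0.0
```

Emit:
{"op": "arm_command", "data": {"series": [0.99,-0.74,0,0,0,0,-1,0.99,-0.74,0,0,0,0,-1,0.99,-0.74,0,0,0,0,-1,0.99,-0.74,0,0,0,0,-1,0.99,-0.74,0,0,0,0,-1,0.99,-0.74,0,0,0,0,-1,0.99,-0.74,0,0,0,0,-1,0.99,-0.74,0,0,0,0,-1]}}

```text
time: 3.2
ee_pos: [443.3, -273.0, 239.8]
orientation: [0.984, 0.18, 0.0, 0.0]
ft_force: [-0.3, -0.5, 0.2]
finger_gap: 86.8
grip_force: 0.0
```

Emit:
{"op": "arm_command", "data": {"series": [0,0,0.6,0,0,-1,-1,0,0,0.6,0,0,-1,-1,0,0,0.6,0,0,-1,-1,0,0,0.6,0,0,-1,-1,0,0,0.6,0,0,-1,-1,0,0,0.6,0,0,-1,-1,0,0,0.6,0,0,-1,-1,0,0,0.6,0,0,-1,-1,0,0,0.6,0,0,-1,-1,0,0,0.6,0,0,-1,-1]}}

```text
time: 4.2
ee_pos: [442.8, -274.0, 119.2]
orientation: [0.814, 0.581, -0.0, 0.0]
ft_force: [0.7, 0.1, 0.2]
finger_gap: 86.6
grip_force: 0.0
```

Emit:
{"op": "arm_command", "data": {"series": [0,0,0,0,0,-1,-1,0,0,0,0,0,-1,-1,0,0,0,0,0,-1,-1,0,0,0,0,0,-1,-1,0,0,0,0,0,-1,-1,0,0,0,0,0,-1,-1,0,0,0,0,0,-1,-1,0,0,0,0,0,-1,-1,0,0,0,0,0,-1,-1,0,0,0,0,0,-0.6,-1]}}

```text
time: 5.2
ee_pos: [442.9, -274.0, 119.7]
orientation: [0.508, 0.861, -0.0, 0.0]
ft_force: [-0.3, 0.2, 1.0]
finger_gap: 86.9
grip_force: 0.0
```

Run:
```python
from h import *
np.set_printoptions(precision=3,suppress=True)
plan(442.4,-274.1,25,119)
```

```text
pos [ 442.859 -274.007  119.723] t 5.2 gap 86.94443347657207 F [-0.331  0.205  0.988] | turn [ 0.001  0.005 -0.01 ] shift [ 0.007 -0.022  4.736]
```

Emit:
{"op": "arm_command", "data": {"series": [0,0,1,0,0,0,-1,0,0,1,0,0,0,-1,0,0,1,0,0,0,-1,0,0,0.9,0,0,0,-1,0,0,0.5,0,0,0,-1,0,0,0.34,0,0,0,-1]}}

```text
time: 5.8
ee_pos: [442.6, -273.8, 24.1]
orientation: [0.509, 0.861, 0.0, -0.0]
ft_force: [-0.3, -0.3, 0.2]
finger_gap: 86.6
grip_force: 0.0
```

Emit:
{"op": "arm_command", "data": {"series": [0,0,0,0,0,0,1,0,0,0,0,0,0,1,0,0,0,0,0,0,1,0,0,0,0,0,0,1,0,0,0,0,0,0,1,0,0,0,0,0,0,1,0,0,0,0,0,0,1,0,0,0,0,0,0,1]}}

```text
time: 6.6
ee_pos: [443.3, -274.1, 25.3]
orientation: [0.509, 0.861, -0.0, 0.001]
ft_force: [0.7, 0.8, 4.7]
finger_gap: 55.6
grip_force: 30.0
```

Emit:
{"op": "arm_command", "data": {"series": [0,0,-0.5,0,0,0,1,0,0,-1,0,0,0,1,0,0,-1,0,0,0,1]}}

```text
time: 6.9
ee_pos: [441.6, -273.3, 74.6]
orientation: [0.509, 0.861, 0.0, -0.001]
ft_force: [-0.2, -0.4, -2.8]
finger_gap: 55.8
grip_force: 30.0
```

Run:
```python
from h import *
np.set_printoptions(precision=3,suppress=True)
plan(498.6,116.2,80,80.7)
```

```text
pos [ 441.63  -273.26    74.572] t 6.9 gap 55.78287920800564 F [-0.158 -0.377 -2.808] | turn [-0.024 -0.024  7.619] shift [19.677 -0.336 -0.271]
```

Emit:
{"op": "arm_command", "data": {"series": [0,0,-0.5,0,0,1,1,0,0,-0.5,0,0,1,1,0,0,0,0,0,1,1,0,0,0,0,0,1,1,0,0,0,0,0,1,1,0,0,0,0,0,1,1,0,0,0,0,0,1,1,0,0,0,0,0,0.6,1]}}

```text
time: 7.7
ee_pos: [441.9, -273.5, 94.4]
orientation: [0.763, 0.647, -0.0, -0.001]
ft_force: [-1.5, -0.4, -3.3]
finger_gap: 55.7
grip_force: 30.0
```

Emit:
{"op": "arm_command", "data": {"series": [0.8,-0.02,0,0,0,0,1,1,-0.02,0,0,0,0,1,1,-0.02,0,0,0,0,1,1,-0.02,0,0,0,0,1,1,-0.02,0,0,0,0,1,1,-0.02,0,0,0,0,1,1,-0.02,0,0,0,0,1,1,-0.02,0,0,0,0,1,1,-0.02,0,0,0,0,1,1,-0.02,0,0,0,0,1]}}

```text
time: 8.7
ee_pos: [469.4, -77.6, 94.6]
orientation: [0.761, 0.649, -0.0, -0.0]
ft_force: [1.0, -0.6, -3.1]
finger_gap: 55.8
grip_force: 30.0
```

Emit:
{"op": "arm_command", "data": {"series": [1,-0.02,0,0,0,0,1,1,-0.02,0,0,0,0,1,1,-0.02,0,0,0,0,1,1,-0.02,0,0,0,0,1,1,-0.02,0,0,0,0,1,1,-0.02,0,0,0,0,1,1,-0.02,0,0,0,0,1,1,-0.02,0,0,0,0,1,1,-0.02,0,0,0,0,1,0.9,-0.02,0,0,0,0,1]}}

```text
time: 9.7
ee_pos: [496.7, 118.4, 94.6]
orientation: [0.761, 0.649, -0.0, -0.0]
ft_force: [0.5, -0.1, -3.1]
finger_gap: 55.6
grip_force: 30.0
```

Run:
```python
from h import *
np.set_printoptions(precision=3,suppress=True)
plan(498.6,116.2,36,80.7)
ss=[snap('top'),snap('side','hold1')]
im=ss[1]['pixels'].copy()
for q in [(498.6,116.2),(506.7,165.5),(514.8,214.9)]:
    for e in (-32,32):
        u=proj(ss[1],[[q[0]+e*.987,q[1]-e*.162,10]])[0]; cv2.circle(im,tuple(int(round(v*16)) for v in u),16,(0,0,255),-1,shift=4)
cv2.imwrite('pics/h1.png',cv2.resize(im[200:350,150:350],None,fx=4,fy=4)[:,:,::-1])
```

```text
pos [496.714 118.379  94.597] t 9.7 gap 55.62114786794656 F [ 0.507 -0.058 -3.059] | turn [-0.013  0.002  0.051] shift [-0.092  0.111  2.93 ]
```

View pics/h1.png

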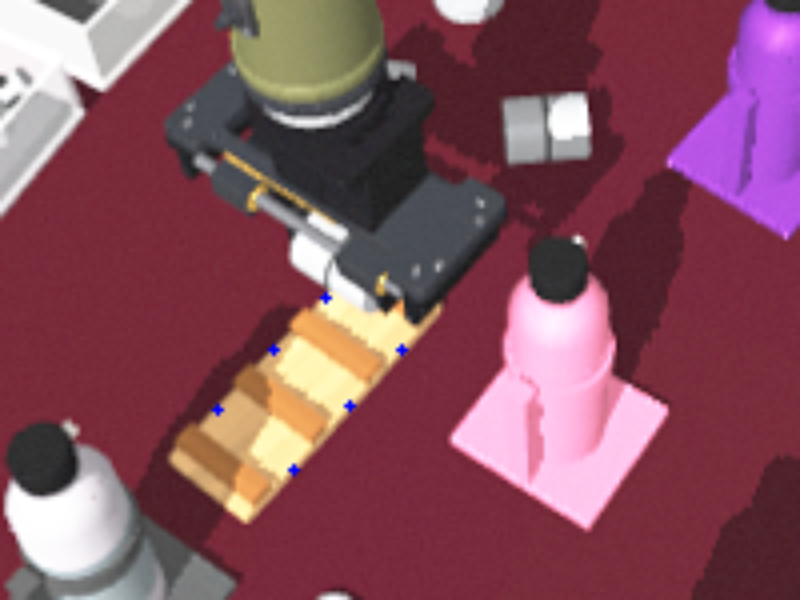

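Emit:
{"op": "arm_command", "data": {"series": [-0.09,0.11,1,0,0,0.05,1,0,0,1,0,0,0,1,0,0,0.5,0,0,0,1,0,0,0.25,0,0,0,1,0,0,0.1,0,0,0,1,0,0,0.07,0,0,0,1,0,0,0,0,0,0,1]}}

```text
time: 10.5
ee_pos: [500.5, 114.9, 37.1]
orientation: [0.763, 0.647, 0.001, 0.0]
ft_force: [-0.8, 1.3, -1.1]
finger_gap: 55.6
grip_force: 30.0
```

Run:
```python
from h import *
np.set_printoptions(precision=3,suppress=True)
plan(498.6,116.2,36,80.7)
```

```text
pos [500.451 114.861  37.131] t 10.5 gap 55.5765196333845 F [-0.763  1.329 -1.062] | turn [ 0.015 -0.01  -0.028] shift [ 0.051 -0.102  0.057]
```

Emit:
{"op": "arm_command", "data": {"series": [0,-0.03,0.05,0,0,0,1,0,0,0,0,0,0,0,0,0,0,0,0,0,-1,0,0,0,0,0,0,-1,0,0,0,0,0,0,-1,0,0,0,0,0,0,-1]}}

```text
time: 11.1
ee_pos: [499.0, 113.8, 35.0]
orientation: [0.763, 0.646, -0.0, 0.0]
ft_force: [-0.4, 0.5, 0.3]
finger_gap: 79.6
grip_force: 0.0
```

Emit:
{"op": "arm_command", "data": {"series": [0,0,-0.5,0,0,0,-1,0,0,-1,0,0,0,-1,0,0,-1,0,0,0,-1,0,0,-1,0,0,0,-1,-1,0,0,0,0,0,-1,-1,0,0,0,0,0,-1,-1,0,0,0,0,0,-1,-1,0,0,0,0,0,-1,-1,0,0,0,0,0,-1,0,0,0,0,0,0,-1]}}

```text
time: 12.1
ee_pos: [482.6, 12.6, 105.8]
orientation: [0.764, 0.645, -0.001, 0.001]
ft_force: [0.4, -0.5, 0.9]
finger_gap: 87.1
grip_force: 0.0
```

```bash
cat >> h.py <<'E'
def look(pts,zs=None):
    ss=[snap('top'),snap('side')]; mk=[mask(ss[0],80,150),mask(ss[1],50,130)]; out=[]
    for i,p in enumerate(pts):
        z=22. if zs is None else zs[i]
        for k in ([0],[1],[0,1]):
            o=fit([ss[j] for j in k],cyl(z),p,[mk[j] for j in k]); print('cams',k,o.x[:2],np.degrees(o.x[2])%180,round(o.fun,1))
        out.append(o.x)
    return ss,out
E
python3 - <<'E'
from h import *
np.set_printoptions(precision=3,suppress=True)
ss,o=look([(462,-65)])
im=ss[1]['pixels']; cv2.imwrite('pics/h2.png',cv2.resize(im[200:350,150:350],None,fx=4,fy=4)[:,:,::-1])
plan(o[0][0],o[0][1],100,np.degrees(o[0][2])%180+90)
E
```

```text
cams [0] [461.813 -64.431] 33.772271374260036 66.3
cams [1] [462.287 -68.134] 27.209465674071872 214.5
cams [0, 1] [461.815 -65.257] 31.279389486147522 287.4
pos [483.082  15.848 105.875] t 12.2 gap 87.19358233374608 F [-0.196  0.312 -0.071] | turn [ 0.01   0.    -8.158] shift [-2.914 -3.014  0.294]
```

View pics/h2.png

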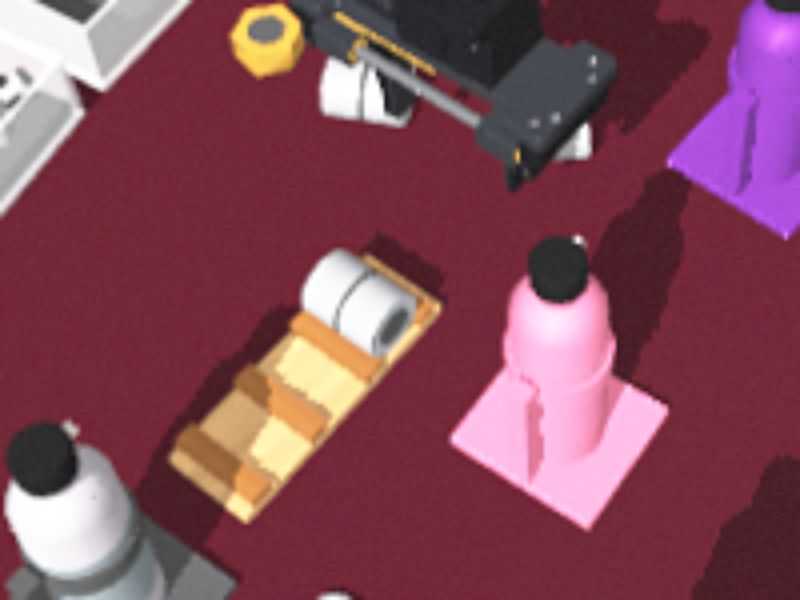

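Emit:
{"op": "arm_command", "data": {"series": [0,0,0,0,0,-1,-1,0,0,0,0,0,-1,-1,0,0,0,0,0,-1,-1,0,0,0,0,0,-1,-1,0,0,0,0,0,-1,-1,0,0,0,0,0,-1,-1,0,0,0,0,0,-1,-1,0,0,0,0,0,-1,-1,0,0,0,0,0,-0.7,-1]}}

```text
time: 13.1
ee_pos: [483.1, 17.4, 105.6]
orientation: [0.467, 0.884, 0.0, 0.0]
ft_force: [-0.6, -0.2, -0.3]
finger_gap: 86.9
grip_force: 0.0
```

Emit:
{"op": "arm_command", "data": {"series": [-0.69,-0.78,0,0,0,0,-1,-0.69,-0.78,0,0,0,0,-1,-0.69,-0.78,0,0,0,0,-1,-0.69,-0.78,0,0,0,0,-1,0,0,0,0,0,0,-1,0,0,0,0,0,0,-1]}}

```text
time: 13.7
ee_pos: [462.5, -63.7, 105.6]
orientation: [0.469, 0.883, 0.0, 0.0]
ft_force: [0.2, 0.4, 0.1]
finger_gap: 87.1
grip_force: 0.0
```

Run:
```python
from h import *
np.set_printoptions(precision=3,suppress=True)
plan(462.2,-65.2,25,124)
```

```text
pos [462.492 -63.712 105.579] t 13.7 gap 87.06615107034405 F [0.23  0.374 0.092] | turn [ 0.01  -0.003  0.016] shift [-0.054 -0.054  4.029]
```

Emit:
{"op": "arm_command", "data": {"series": [-0.05,-0.05,1,0,0,0,-1,0,0,1,0,0,0,-1,0,0,1,0,0,0,-1,0,0,0.7,0,0,0,-1,0,0,0.33,0,0,0,-1]}}

```text
time: 14.2
ee_pos: [461.3, -64.8, 23.6]
orientation: [0.468, 0.884, 0.0, -0.001]
ft_force: [-0.7, -0.6, 0.0]
finger_gap: 86.5
grip_force: 0.0
```

Emit:
{"op": "arm_command", "data": {"series": [0,0,0,0,0,0,1,0,0,0,0,0,0,1,0,0,0,0,0,0,1,0,0,0,0,0,0,1,0,0,0,0,0,0,1,0,0,0,0,0,0,1,0,0,0,0,0,0,1,0,0,0,0,0,0,1]}}

```text
time: 15.0
ee_pos: [462.6, -66.3, 25.4]
orientation: [0.469, 0.883, 0.0, 0.001]
ft_force: [1.2, -0.2, 4.9]
finger_gap: 55.8
grip_force: 30.0
```

Emit:
{"op": "arm_command", "data": {"series": [0,0,-0.5,0,0,0,1,0,0,-1,0,0,0,1,0,0,-1,0,0,0,1,0,0,-1,0,0,0,1,0,0,-0.5,0,0,0,1]}}

```text
time: 15.5
ee_pos: [461.4, -66.8, 105.8]
orientation: [0.469, 0.883, -0.0, 0.0]
ft_force: [1.3, 0.1, -3.0]
finger_gap: 56.0
grip_force: 30.0
```

Run:
```python
from h import *
np.set_printoptions(precision=3,suppress=True)
plan(506.7,165.5,35,80.7)
```

```text
pos [461.352 -66.763 105.756] t 15.5 gap 56.00736156874873 F [ 1.297  0.129 -3.016] | turn [-0.004  0.008  8.663] shift [11.827  0.361  3.538]
```

Emit:
{"op": "arm_command", "data": {"series": [0,0,0,0,0,1,1,0,0,0,0,0,1,1,0,0,0,0,0,1,1,0,0,0,0,0,1,1,0,0,0,0,0,1,1,0,0,0,0,0,1,1,0,0,0,0,0,1,1,0,0,0,0,0,1,1,0,0,0,0,0,0.67,1]}}

```text
time: 16.4
ee_pos: [460.4, -66.5, 103.8]
orientation: [0.763, 0.646, -0.001, -0.001]
ft_force: [-1.1, -0.2, -3.1]
finger_gap: 55.5
grip_force: 30.0
```

Emit:
{"op": "arm_command", "data": {"series": [0.9,0.03,0,0,0,0,1,1,0.03,0,0,0,0,1,1,0.03,0,0,0,0,1,1,0.03,0,0,0,0,1,1,0.03,0,0,0,0,1,1,0.03,0,0,0,0,1,1,0.03,0,0,0,0,1,1,0.03,0,0,0,0,1,1,0.03,0,0,0,0,1,1,0.03,0,0,0,0,1]}}

```text
time: 17.4
ee_pos: [498.6, 128.1, 103.7]
orientation: [0.762, 0.647, -0.001, -0.0]
ft_force: [0.3, 0.5, -3.6]
finger_gap: 55.7
grip_force: 30.0
```

Emit:
{"op": "arm_command", "data": {"series": [1,0.03,0,0,0,0,1,0.9,0,0,0,0,0,1,0,0,0,0,0,0,1,0,0,0,0,0,0,1]}}

```text
time: 17.8
ee_pos: [505.5, 164.7, 103.8]
orientation: [0.762, 0.648, -0.001, -0.0]
ft_force: [0.1, -1.1, -3.6]
finger_gap: 56.2
grip_force: 30.0
```

Run:
```python
from h import *
np.set_printoptions(precision=3,suppress=True)
plan(506.7,165.5,35,80.7)
snap('side');plan(506.7,165.5,35,80.7)
```

```text
pos [505.472 164.712 103.836] t 17.8 gap 56.23537166255726 F [ 0.073 -1.136 -3.596] | turn [-0.024  0.019  0.006] shift [0.049 0.054 3.442]
pos [505.713 164.032 103.904] t 17.85 gap 55.643651852262316 F [ 0.429 -0.16  -4.879] | turn [-0.02   0.021 -0.009] shift [0.08  0.037 3.445]
```

Emit:
{"op": "arm_command", "data": {"series": [0.06,0.05,1,0,0,0,1,0,0,1,0,0,0,1,0,0,0.8,0,0,0,1,0,0,0.4,0,0,0,1,0,0,0.12,0,0,0,1,0,0,0.1,0,0,0,1,0,0,0,0,0,0,1]}}

```text
time: 18.55
ee_pos: [508.1, 166.5, 36.8]
orientation: [0.762, 0.647, 0.0, 0.0]
ft_force: [0.8, -0.1, -3.8]
finger_gap: 55.7
grip_force: 30.0
```

Run:
```python
from h import *
np.set_printoptions(precision=3,suppress=True)
plan(506.7,165.5,35,80.7)
```

```text
pos [508.067 166.489  36.789] t 18.55 gap 55.73396642472163 F [ 0.809 -0.141 -3.776] | turn [ 0.01  -0.002 -0.003] shift [-0.06  -0.059  0.089]
```

Emit:
{"op": "arm_command", "data": {"series": [-0.03,-0.04,0.07,0,0,0,1,0,0,0,0,0,0,1,0,0,0,0,0,0,-1,0,0,0,0,0,0,-1,0,0,0,0,0,0,-1,0,0,0,0,0,0,-1,0,0,0,0,0,0,-1]}}

```text
time: 19.25
ee_pos: [506.9, 166.0, 35.0]
orientation: [0.762, 0.647, 0.0, 0.0]
ft_force: [0.3, 0.1, -0.8]
finger_gap: 84.5
grip_force: 0.0
```

Emit:
{"op": "arm_command", "data": {"series": [0,0,-0.5,0,0,0,-1,0,0,-1,0,0,0,-1,0,0,-1,0,0,0,-1,0,0,-1,0,0,0,-1,-1,0,0,0,0,0,-1,-1,0,0,0,0,0,-1,-1,0,0,0,0,0,-1,-1,0,0,0,0,0,-1,-1,0,0,0,0,0,-1,-1,0,0,0,0,0,-1]}}

```text
time: 20.25
ee_pos: [487.3, 46.9, 105.7]
orientation: [0.762, 0.648, 0.0, 0.0]
ft_force: [0.5, 0.5, -1.1]
finger_gap: 87.2
grip_force: 0.0
```

Emit:
{"op": "arm_command", "data": {"series": [-1,0,0,0,0,0,-1,0,0,0,0,0,0,-1]}}

```text
time: 20.45
ee_pos: [483.9, 24.8, 105.4]
orientation: [0.764, 0.646, -0.001, 0.001]
ft_force: [-0.4, -0.7, -0.4]
finger_gap: 87.0
grip_force: 0.0
```

Run:
```python
from h import *
np.set_printoptions(precision=3,suppress=True)
ss,o=look([(589.5,-38.8),(597.7,-289.7)])
plan(589.6,-38.8,100,106)
im=ss[1]['pixels']; cv2.imwrite('pics/h3.png',cv2.resize(im[150:360,140:360],None,fx=2.5,fy=2.5)[:,:,::-1])
```

```text
cams [0] [589.006 -38.738] 14.798957079085096 53.2
cams [1] [588.616 -38.929] 13.83966909189333 171.0
cams [0, 1] [588.993 -38.95 ] 14.71303926106297 224.6
cams [0] [ 597.246 -289.448] 30.145123573384467 19.3
cams [1] [ 598.86  -290.222] 34.66620130350416 219.9
cams [0, 1] [ 597.643 -289.977] 29.49053959952434 244.9
pos [484.413  28.048 105.546] t 20.55 gap 86.63090321462856 F [-0.364  0.851  0.077] | turn [ 0.011 -0.001 -5.071] shift [-4.663  4.134  0.277]
```

View pics/h3.png

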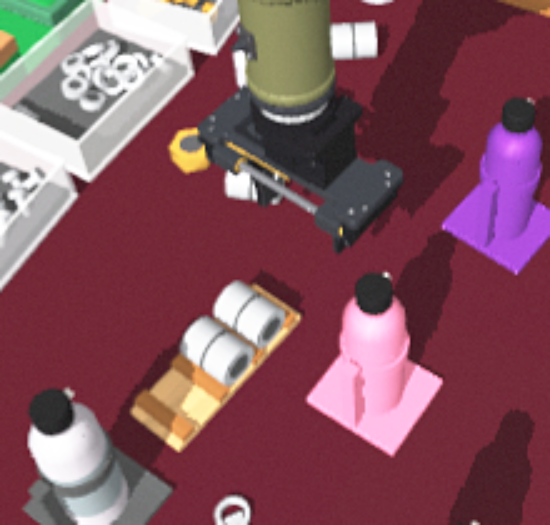

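Emit:
{"op": "arm_command", "data": {"series": [0,0,0,0,0,-1,-1,0,0,0,0,0,-1,-1,0,0,0,0,0,-1,-1,0,0,0,0,0,-1,-1,0,0,0,0,0,-1,-1]}}

```text
time: 21.05
ee_pos: [484.4, 29.7, 105.3]
orientation: [0.602, 0.799, 0.0, -0.0]
ft_force: [-0.3, -0.3, 1.2]
finger_gap: 86.9
grip_force: 0.0
```

Emit:
{"op": "arm_command", "data": {"series": [-0.93,0.82,0,0,0,0,-1,-0.93,0.82,0,0,0,0,-1,-0.93,0.82,0,0,0,0,-1,-0.93,0.82,0,0,0,0,-1,-0.93,0.82,0,0,0,0,-1,0,0,0,0,0,0,-1,0,0,0,0,0,0,-1]}}

```text
time: 21.75
ee_pos: [588.3, -37.9, 104.8]
orientation: [0.604, 0.797, 0.0, -0.001]
ft_force: [0.5, 0.3, -0.2]
finger_gap: 86.8
grip_force: 0.0
```

Run:
```python
from h import *
np.set_printoptions(precision=3,suppress=True)
plan(589.4,-38.8,25,105.7)
```

```text
pos [588.287 -37.897 104.794] t 21.75 gap 86.76313294647268 F [ 0.456  0.282 -0.196] | turn [-0.002 -0.02   0.011] shift [-0.059  0.041  3.99 ]
```

Emit:
{"op": "arm_command", "data": {"series": [-0.05,0.04,1,0,0,0,-1,0,0,1,0,0,0,-1,0,0,1,0,0,0,-1,0,0,0.7,0,0,0,-1,0,0,0.3,0,0,0,-1]}}

```text
time: 22.25
ee_pos: [587.9, -39.1, 23.7]
orientation: [0.603, 0.797, -0.0, -0.001]
ft_force: [-0.4, -0.5, -0.4]
finger_gap: 87.1
grip_force: 0.0
```

Emit:
{"op": "arm_command", "data": {"series": [0,0,0,0,0,0,1,0,0,0,0,0,0,1,0,0,0,0,0,0,1,0,0,0,0,0,0,1,0,0,0,0,0,0,1,0,0,0,0,0,0,1,0,0,0,0,0,0,1,0,0,0,0,0,0,1]}}

```text
time: 23.05
ee_pos: [589.8, -40.4, 25.5]
orientation: [0.604, 0.797, 0.0, 0.001]
ft_force: [0.2, -0.4, 4.7]
finger_gap: 55.7
grip_force: 30.0
```

Emit:
{"op": "arm_command", "data": {"series": [0,0,-0.5,0,0,0,1,0,0,-1,0,0,0,1,0,0,-1,0,0,0,1,0,0,-1,0,0,0,1,0,0,-0.5,0,0,0,1]}}

```text
time: 23.55
ee_pos: [589.5, -40.2, 106.4]
orientation: [0.604, 0.797, 0.0, 0.001]
ft_force: [0.6, 0.3, -2.5]
finger_gap: 55.9
grip_force: 30.0
```

Emit:
{"op": "arm_command", "data": {"series": [0,0,0,0,0,1,1,0,0,0,0,0,1,1,0,0,0,0,0,1,1,0,0,0,0,0,1,1,0,0,0,0,0,1,1]}}

```text
time: 24.05
ee_pos: [588.3, -40.3, 104.1]
orientation: [0.763, 0.646, -0.001, -0.001]
ft_force: [-0.3, -0.1, -2.5]
finger_gap: 56.0
grip_force: 30.0
```

Run:
```python
from h import *
np.set_printoptions(precision=3,suppress=True)
plan(514.8,214.9,35,80.7)
```

```text
pos [588.304 -40.307 104.1  ] t 24.05 gap 55.971341747618084 F [-0.328 -0.122 -2.46 ] | turn [-0.023  0.002 -0.043] shift [11.999 -5.689  3.455]
```

Emit:
{"op": "arm_command", "data": {"series": [1,-0.474,0,0,0,0,1,1,-0.474,0,0,0,0,1,1,-0.474,0,0,0,0,1,1,-0.474,0,0,0,0,1,1,-0.474,0,0,0,0,1,1,-0.474,0,0,0,0,1]}}

```text
time: 24.65
ee_pos: [551.3, 88.0, 104.2]
orientation: [0.762, 0.647, -0.001, -0.0]
ft_force: [-0.1, 0.2, -2.7]
finger_gap: 55.8
grip_force: 30.0
```

Emit:
{"op": "arm_command", "data": {"series": [1,-0.474,0,0,0,0,1,1,-0.474,0,0,0,0,1,1,-0.474,0,0,0,0,1,1,-0.474,0,0,0,0,1,1,-0.474,0,0,0,0,1,1,-0.474,0,0,0,0,1,0,0,0,0,0,0,1,0,0,0,0,0,0,1]}}

```text
time: 25.45
ee_pos: [515.1, 214.8, 104.4]
orientation: [0.762, 0.648, -0.001, -0.0]
ft_force: [-0.6, -0.8, -3.1]
finger_gap: 56.0
grip_force: 30.0
```

Run:
```python
from h import *
np.set_printoptions(precision=3,suppress=True)
plan(514.8,214.9,35,80.7)
snap('side');plan(514.8,214.9,35,80.7)
```

```text
pos [515.096 214.845 104.368] t 25.45 gap 55.97799421563817 F [-0.559 -0.841 -3.126] | turn [-0.012  0.013  0.014] shift [ 0.    -0.015  3.468]
pos [515.614 213.903 104.385] t 25.5 gap 55.73470525290758 F [ 0.89   0.201 -2.228] | turn [-0.008  0.016 -0.006] shift [ 0.043 -0.048  3.469]
```

Emit:
{"op": "arm_command", "data": {"series": [0.01,-0.03,1,0,0,0,1,0,0,1,0,0,0,1,0,0,0.8,0,0,0,1,0,0,0.4,0,0,0,1,0,0,0.12,0,0,0,1,0,0,0.1,0,0,0,1,0,0,0.03,0,0,0,1,0,0,0,0,0,0,1]}}

```text
time: 26.3
ee_pos: [515.7, 215.4, 36.5]
orientation: [0.762, 0.647, 0.0, 0.0]
ft_force: [-0.2, 0.1, -3.0]
finger_gap: 56.0
grip_force: 30.0
```

Emit:
{"op": "arm_command", "data": {"series": [0,0,0,0,0,0,-1,0,0,0,0,0,0,-1,0,0,0,0,0,0,-1,0,0,0,0,0,0,-1,0,0,0,0,0,0,-1]}}

```text
time: 26.8
ee_pos: [515.3, 215.2, 36.1]
orientation: [0.762, 0.647, 0.0, 0.0]
ft_force: [-0.2, -0.2, -0.3]
finger_gap: 84.3
grip_force: 0.0
```

Emit:
{"op": "arm_command", "data": {"series": [0,0,-0.5,0,0,0,-1,0,0,-1,0,0,0,-1,0,0,-1,0,0,0,-1,0,0,-1,0,0,0,-1,0,0,-1,0,0,0,-1,0,0,-1,0,0,0,-1,0,0,-1,0,0,0,-1,0,0,-1,0,0,0,-1,0,0,-1,0,0,0,-1,0,0,-1,0,0,0,-1]}}

```text
time: 27.8
ee_pos: [515.1, 215.4, 227.5]
orientation: [0.762, 0.648, 0.0, 0.0]
ft_force: [0.6, 0.1, 0.8]
finger_gap: 87.3
grip_force: 0.0
```

Emit:
{"op": "arm_command", "data": {"series": [-1,0,-0.5,0,0,0,1,-1,0,0,0,0,0,1,-1,0,0,0,0,0,1,-1,0,0,0,0,0,1,-1,0,0,0,0,0,1,-1,0,0,0,0,0,1,-1,0,0,0,0,0,1,-1,0,0,0,0,0,1,0,0,0,0,0,0,1,0,0,0,0,0,0,1]}}

```text
time: 28.8
ee_pos: [489.4, 57.9, 236.5]
orientation: [0.762, 0.647, 0.0, 0.0]
ft_force: [0.1, 0.7, 0.2]
finger_gap: 14.9
grip_force: 0.0
```

Run:
```python
from h import *
np.set_printoptions(precision=3,suppress=True)
ss=[snap('top'),snap('side')]
for c,s in zip(('top','side'),ss):
    for d in pinpoint(c,'cap_top'):
        p=w(s,d['at']); print(c,p,d['conf'])
    dark=((s['pixels'].max(2)<75)).astype(np.uint8)
    u,v=proj(s,[531,331,186])[0].astype(int); n,l,st,ce=cv2.connectedComponentsWithStats(dark[v-12:v+13,u-12:u+13])
    print([(st[i,4],unproj(s,[ce[i]+[u-12,v-12]],184)[0]) for i in range(1,n)])
plan(531,332,215,80.7)
a=cv2.resize(ss[1]['pixels'][220:370,130:300],None,fx=3,fy=3);b=cv2.resize(ss[0]['pixels'][160:220,110:245],None,fx=3,fy=3)
im=np.zeros((450,510+405,3),np.uint8); im[:,:510]=a; im[:180,510:]=b
cv2.imwrite('pics/h4.png',cv2.resize(im,(790,390))[:,:,::-1])
```

```text
top [204.779 282.642 190.654] 0.58
top [532.76  332.923 190.119] 0.5
top [ 324.092 -125.806  186.245] 0.46
[(np.int32(41), array([528.564, 327.371, 184.   ]))]
side [530.917 333.362 185.876] 0.84
side [201.058 283.754 192.071] 0.76
side [355.442 121.156 187.232] 0.72
side [ 328.511 -126.44   188.33 ] 0.69
side [ 635.016 -417.217   -2.545] 0.67
side [356.494 329.791  -1.338] 0.53
[(np.int32(243), array([526.979, 333.065, 184.   ]))]
pos [489.383  58.729 236.079] t 29.0 gap 2.6304162259454715 F [0.294 0.002 0.011] | turn [ 0.001 -0.005  0.022] shift [13.82  -0.155  1.054]
```

View pics/h4.png

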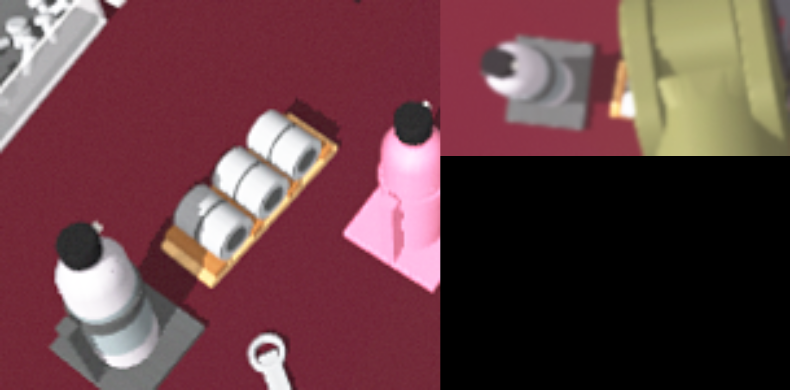

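Emit:
{"op": "arm_command", "data": {"series": [0.8,0,0,0,0,0,1,1,0,0,0,0,0,1,1,0,0,0,0,0,1,1,0,0,0,0,0,1,1,0,0,0,0,0,1,1,0,0,0,0,0,1,1,0,0,0,0,0,1,1,0,0,0,0,0,1,1,0,0,0,0,0,1,1,0,0,0,0,0,1]}}

```text
time: 30.0
ee_pos: [520.8, 252.5, 235.8]
orientation: [0.762, 0.648, -0.0, -0.0]
ft_force: [0.2, 1.2, -0.1]
finger_gap: 0.5
grip_force: 0.0
```

Emit:
{"op": "arm_command", "data": {"series": [1,-0.06,0,0,0,0,1,1,-0.06,0,0,0,0,1,1,0,0,0,0,0,1,1,0,0,0,0,0,1,0,0,0.7,0,0,0,1,0,0,0.6,0,0,0,1,0,0,0,0,0,0,1]}}

```text
time: 30.7
ee_pos: [530.6, 327.9, 206.7]
orientation: [0.762, 0.647, -0.003, -0.0]
ft_force: [0.0, -0.4, -0.0]
finger_gap: 0.6
grip_force: 0.0
```

Run:
```python
from h import *
np.set_printoptions(precision=3,suppress=True)
plan(530.7,332,205,80.7)
s=snap('side');plan(530.7,332,205,80.7)
cv2.imwrite('pics/h5.png',cv2.resize(s['pixels'][260:380,100:260],None,fx=4,fy=4)[:,:,::-1])
```

```text
pos [530.59  327.905 206.689] t 30.7 gap 0.5809193594593107 F [ 0.018 -0.434 -0.018] | turn [-0.042  0.048 -0.011] shift [ 0.203 -0.028  0.084]
pos [531.204 328.115 207.992] t 30.75 gap 0.7364487184001349 F [ 0.551  0.761 -0.013] | turn [-0.025  0.034 -0.018] shift [ 0.188 -0.056  0.15 ]
```

View pics/h5.png

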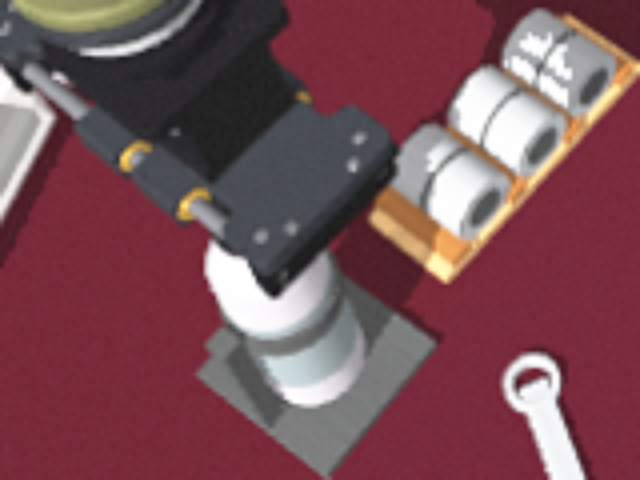

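Gripper is over the right (grey, rack-side) can, the three rollers seated. Correct 4 mm, then press gently.

Emit:
{"op": "arm_command", "data": {"series": [0.2,-0.03,0,0,0,0,1,0,0,0.1,0,0,0,1,0,0,0.1,0,0,0,1,0,0,0.1,0,0,0,1,0,0,0,0,0,0,1]}}

```text
time: 31.25
ee_pos: [531.9, 334.1, 204.3]
orientation: [0.762, 0.647, 0.0, 0.0]
ft_force: [-0.4, 0.4, 3.2]
finger_gap: 0.6
grip_force: 1.5
```

Emit:
{"op": "arm_command", "data": {"series": [0,0,0.1,0,0,0,1,0,0,0,0,0,0,1]}}

```text
time: 31.45
ee_pos: [531.9, 334.1, 202.2]
orientation: [0.762, 0.647, 0.0, 0.0]
ft_force: [-1.5, -0.1, 4.2]
finger_gap: 0.4
grip_force: 2.1
```

Emit:
{"op": "arm_command", "data": {"series": [0,0,0.1,0,0,0,1,0,0,0,0,0,0,1]}}

```text
time: 31.65
ee_pos: [531.9, 334.1, 200.1]
orientation: [0.762, 0.647, 0.0, 0.0]
ft_force: [-0.4, -0.8, 5.7]
finger_gap: 0.3
grip_force: 2.8
```

Emit:
{"op": "arm_command", "data": {"series": [0,0,0.1,0,0,0,1,0,0,0,0,0,0,1]}}

```text
time: 31.85
ee_pos: [531.9, 334.2, 198.6]
orientation: [0.762, 0.647, 0.0, 0.0]
ft_force: [-1.0, -1.1, 7.0]
finger_gap: 0.6
grip_force: 3.2
```

Emit:
{"op": "arm_command", "data": {"series": [0,0,0.05,0,0,0,1,0,0,0,0,0,0,1]}}

```text
time: 32.05
ee_pos: [532.0, 334.2, 198.4]
orientation: [0.762, 0.647, 0.0, 0.0]
ft_force: [-2.7, -1.6, 10.6]
finger_gap: 0.7
grip_force: 5.2
```

Emit:
{"op": "arm_command", "data": {"series": [0,0,0.05,0,0,0,1,0,0,0,0,0,0,1]}}

```text
time: 32.25
ee_pos: [532.0, 334.2, 198.4]
orientation: [0.762, 0.647, 0.001, 0.001]
ft_force: [-3.0, -4.5, 14.9]
finger_gap: 0.5
grip_force: 7.3
```

Emit:
{"op": "arm_command", "data": {"series": [0,0,0,0,0,0,1,0,0,0,0,0,0,1,0,0,-0.4,0,0,0,1,0,0,-0.6,0,0,0,1,0,0,-1,0,0,0,1,0,0,-1,0,0,0,1,-1,0.28,0,0,0,0,1,-1,0.28,0,0,0,0,1,-1,0.28,0,0,0,0,1,-1,0.28,0,0,0,0,1]}}

```text
time: 33.25
ee_pos: [540.6, 250.8, 255.5]
orientation: [0.762, 0.648, -0.0, -0.0]
ft_force: [0.0, -0.5, 0.8]
finger_gap: 0.6
grip_force: 0.0
```

Emit:
{"op": "arm_command", "data": {"series": [-1,0.28,0,0,0,0,1,-1,0.28,0,0,0,0,1,-1,0.28,0,0,0,0,1,-1,0.28,0,0,0,0,1,-1,0.28,0,0,0,0,1,-1,0.28,0,0,0,0,1,-1,0.28,0,0,0,0,1,-1,0.28,0,0,0,0,1,-1,0.28,0,0,0,0,1,-1,0.28,0,0,0,0,1]}}

```text
time: 34.25
ee_pos: [563.5, 44.4, 255.6]
orientation: [0.762, 0.647, -0.0, -0.0]
ft_force: [-0.2, -0.4, -0.3]
finger_gap: -0.1
grip_force: 0.0
```

Emit:
{"op": "arm_command", "data": {"series": [-1,0.28,0,0,0,0,-1,-1,0.28,0,0,0,0,-1,-1,0.28,0,0,0,0,-1,-1,0.28,0,0,0,0,-1,-1,0.28,0,0,0,0,-1,-1,0.28,0,0,0,0,-1,0,0,0,0,0,0,-1]}}

```text
time: 34.95
ee_pos: [577.2, -82.7, 255.1]
orientation: [0.764, 0.645, -0.001, 0.0]
ft_force: [-0.4, 0.1, -0.6]
finger_gap: 48.6
grip_force: 0.0
```

Run:
```python
from h import *
np.set_printoptions(precision=3,suppress=True)
ss,o=look([(597.7,-289.7)])
plan(597.9,-289.8,100,121)
cv2.imwrite('pics/h6.png',ss[1]['pixels'][:,:,::-1])
```

```text
cams [0] [ 597.281 -289.18 ] 30.207229330315617 13.7
cams [1] [ 598.843 -290.094] 33.71125799152849 49.5
cams [0, 1] [ 597.833 -289.532] 29.878884708845376 67.8
pos [577.269 -78.122 255.527] t 35.05 gap 56.55828086115667 F [-0.283  0.347  0.605] | turn [-0.007 -0.015 -8.066] shift [-9.603 -4.567  7.776]
```

View pics/h6.png

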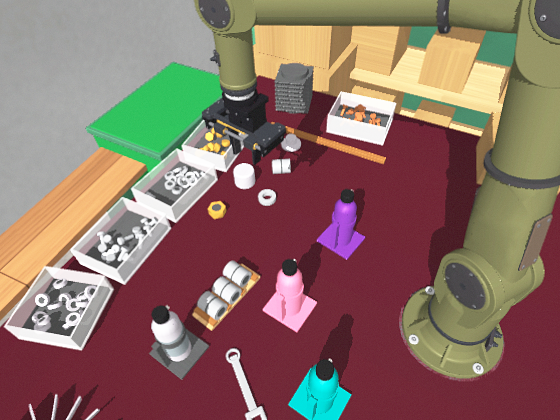

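Emit:
{"op": "arm_command", "data": {"series": [0,0,0,0,0,-1,-1,0,0,0,0,0,-1,-1,0,0,0,0,0,-1,-1,0,0,0,0,0,-1,-1,0,0,0,0,0,-1,-1,0,0,0,0,0,-1,-1,0,0,0,0,0,-1,-1,0,0,0,0,0,-1,-1]}}

```text
time: 35.85
ee_pos: [577.4, -76.2, 256.0]
orientation: [0.492, 0.871, 0.0, -0.0]
ft_force: [-0.6, -0.1, 0.7]
finger_gap: 86.8
grip_force: 0.0
```

Emit:
{"op": "arm_command", "data": {"series": [-0.96,-0.457,0.6,0,0,0,-1,-0.96,-0.457,0.6,0,0,0,-1,-0.96,-0.457,0.6,0,0,0,-1,-0.96,-0.457,0.6,0,0,0,-1,-0.96,-0.457,0.6,0,0,0,-1,-0.96,-0.457,0.6,0,0,0,-1,-0.96,-0.457,0.6,0,0,0,-1,-0.96,-0.457,0.6,0,0,0,-1,-0.96,-0.457,0.6,0,0,0,-1,-0.96,-0.457,0.6,0,0,0,-1]}}

```text
time: 36.85
ee_pos: [597.0, -292.3, 134.9]
orientation: [0.495, 0.869, -0.0, -0.0]
ft_force: [-0.4, -0.8, -0.7]
finger_gap: 87.2
grip_force: 0.0
```

Emit:
{"op": "arm_command", "data": {"series": [0,0,0.8,0,0,0,-1,0,0,0.6,0,0,0,-1,0,0,0.3,0,0,0,-1,0,0,0,0,0,0,-1]}}

```text
time: 37.25
ee_pos: [596.6, -288.4, 100.7]
orientation: [0.494, 0.87, 0.0, -0.001]
ft_force: [0.9, -0.1, -0.1]
finger_gap: 87.0
grip_force: 0.0
```

Run:
```python
from h import *
np.set_printoptions(precision=3,suppress=True)
plan(597.9,-289.6,25,121)
```

```text
pos [ 596.602 -288.401  100.726] t 37.25 gap 86.97576145693361 F [ 0.865 -0.067 -0.092] | turn [-0.007 -0.026 -0.035] shift [-0.085  0.025  3.786]
```

Emit:
{"op": "arm_command", "data": {"series": [-0.06,0.02,1,0,0,0,-1,0,0,1,0,0,0,-1,0,0,1,0,0,0,-1,0,0,0.5,0,0,0,-1,0,0,0.28,0,0,0,-1]}}

```text
time: 37.75
ee_pos: [597.9, -290.5, 26.1]
orientation: [0.494, 0.869, 0.0, -0.0]
ft_force: [-0.6, 0.2, -0.2]
finger_gap: 86.5
grip_force: 0.0
```

Emit:
{"op": "arm_command", "data": {"series": [0,0,0,0,0,0,1,0,0,0,0,0,0,1,0,0,0,0,0,0,1,0,0,0,0,0,0,1,0,0,0,0,0,0,1,0,0,0,0,0,0,1,0,0,0,0,0,0,1,0,0,0,0,0,0,1]}}

```text
time: 38.55
ee_pos: [598.7, -291.3, 27.1]
orientation: [0.495, 0.869, 0.0, 0.001]
ft_force: [1.9, 0.7, 3.2]
finger_gap: 55.7
grip_force: 30.0
```

Emit:
{"op": "arm_command", "data": {"series": [0,0,-0.5,0,0,0,1,0,0,-1,0,0,0,1,0,0,-1,0,0,0,1,0,0,-1,0,0,0,1,0,0,-1,0,0,0,1,0,0,-0.5,0,0,0,1]}}

```text
time: 39.15
ee_pos: [597.4, -291.6, 127.5]
orientation: [0.495, 0.869, -0.0, -0.0]
ft_force: [0.0, -0.3, -3.5]
finger_gap: 55.6
grip_force: 30.0
```

Emit:
{"op": "arm_command", "data": {"series": [0,0,0,0,0,1,1,0,0,0,0,0,1,1,0,0,0,0,0,1,1,0,0,0,0,0,1,1,0,0,0,0,0,1,1,0,0,0,0,0,1,1,0,0,0,0,0,1,1,0,0,0,0,0,1,1]}}

```text
time: 39.95
ee_pos: [596.5, -291.1, 124.9]
orientation: [0.763, 0.646, -0.001, -0.001]
ft_force: [0.6, 0.6, -4.3]
finger_gap: 55.4
grip_force: 30.0
```

Run:
```python
from h import *
np.set_printoptions(precision=3,suppress=True)
plan(502.7,140.9,71,80.7)
```

```text
pos [ 596.492 -291.072  124.946] t 39.95 gap 55.35503995379478 F [ 0.619  0.576 -4.265] | turn [-0.037 -0.006 -0.045] shift [20.557 -8.118  2.697]
```

Emit:
{"op": "arm_command", "data": {"series": [0.98,-0.387,0,0,0,0,1,0.98,-0.387,0,0,0,0,1,0.98,-0.387,0,0,0,0,1,0.98,-0.387,0,0,0,0,1,0.98,-0.387,0,0,0,0,1,0.98,-0.387,0,0,0,0,1,0.98,-0.387,0,0,0,0,1,0.98,-0.387,0,0,0,0,1,0.98,-0.387,0,0,0,0,1,0.98,-0.387,0,0,0,0,1]}}

```text
time: 40.95
ee_pos: [552.7, -83.7, 126.5]
orientation: [0.762, 0.647, -0.0, 0.0]
ft_force: [-0.1, -0.0, -3.1]
finger_gap: 55.8
grip_force: 30.0
```

Emit:
{"op": "arm_command", "data": {"series": [0.98,-0.387,0,0,0,0,1,0.98,-0.387,0,0,0,0,1,0.98,-0.387,0,0,0,0,1,0.98,-0.387,0,0,0,0,1,0.98,-0.387,0,0,0,0,1,0.98,-0.387,0,0,0,0,1,0.98,-0.387,0,0,0,0,1,0.98,-0.387,0,0,0,0,1,0.98,-0.387,0,0,0,0,1,0.98,-0.387,0,0,0,0,1]}}

```text
time: 41.95
ee_pos: [507.8, 122.0, 126.5]
orientation: [0.762, 0.647, 0.0, 0.0]
ft_force: [0.1, 0.2, -3.1]
finger_gap: 55.8
grip_force: 30.0
```

Emit:
{"op": "arm_command", "data": {"series": [0.98,-0.387,0,0,0,0,1,0,0,0,0,0,0,1,0,0,0,0,0,0,1,0,0,0,0,0,0,1]}}

```text
time: 42.35
ee_pos: [504.1, 140.2, 126.3]
orientation: [0.763, 0.647, -0.0, 0.0]
ft_force: [0.0, 1.0, -3.4]
finger_gap: 55.7
grip_force: 30.0
```

Run:
```python
from h import *
np.set_printoptions(precision=3,suppress=True)
plan(502.7,140.9,71,80.7)
s=snap('side');plan(502.7,140.9,71,80.7)
cv2.imwrite('pics/h7.png',cv2.resize(s['pixels'][200:350,130:300],None,fx=4,fy=4)[:,:,::-1])
```

```text
pos [504.109 140.208 126.29 ] t 42.35 gap 55.67335124727972 F [ 0.041  0.966 -3.38 ] | turn [ 0.004  0.011 -0.015] shift [ 0.023 -0.075  2.764]
pos [504.204 140.044 126.26 ] t 42.4 gap 55.65491992894654 F [ 0.617 -0.045 -4.821] | turn [ 0.002  0.009 -0.021] shift [ 0.03  -0.081  2.763]
```

View pics/h7.png

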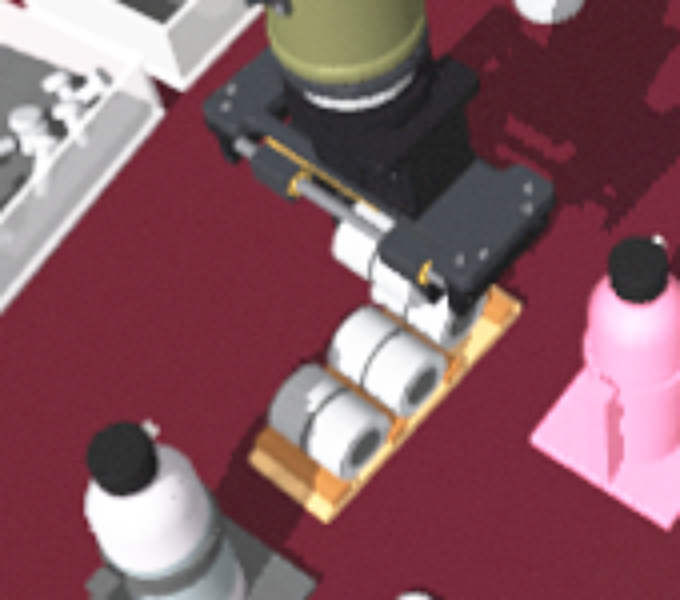

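Run:
```python
from h import *
np.set_printoptions(precision=3,suppress=True)
s=snap('side'); p=s['pixels'].astype(float)
m=((p.max(2)-p.min(2)<45)&(p.max(2)>85)).astype(float)
# joint fit of rollers 1 and 2 as convex hull is poor; fit each with other's model region blanked
T={1:(506.7,165.5),2:(514.8,214.9)}
def hull(q,yaw):
    P=cyl(32.); c,sn=np.cos(yaw),np.sin(yaw); P[:,:2]=P[:,:2]@np.array([[c,sn],[-sn,c]])+q
    return cv2.convexHull(proj(s,P).astype(np.float32))[:,0]
def cost(v):
    im=np.zeros((420*8,560*8),np.uint8)
    for q in (v[:2],v[2:4]): cv2.fillConvexPoly(im,np.round((hull(q,v[4])+.5)*128-8).astype(np.int32),255,shift=4)
    im=cv2.resize(im,(560,420),interpolation=cv2.INTER_AREA)/255.
    return ((im-m)[283:325,194:246]**2).sum()
x0=np.array([506.7,165.5,514.8,214.9,-.162]); sm=np.vstack([x0]+[x0+d for d in np.diag([5,5,5,5,.08])])
o=minimize(cost,x0,method='Nelder-Mead',options=dict(initial_simplex=sm,maxiter=250)); print(o.x,o.fun,cost(x0))
```

```text
[506.865 165.15  515.293 214.865  -0.166] 90.0883198769704 92.85301038062283
```

Emit:
{"op": "arm_command", "data": {"series": [0.02,-0.05,0.8,0,0,0,1,0,0,0.8,0,0,0,1,0,0,0.5,0,0,0,1,0,0,0.3,0,0,0,1,0,0,0.1,0,0,0,1,0,0,0.1,0,0,0,1,0,0,0,0,0,0,1]}}

```text
time: 43.15
ee_pos: [503.5, 141.7, 74.7]
orientation: [0.762, 0.647, 0.0, 0.0]
ft_force: [0.6, 0.3, -3.1]
finger_gap: 55.8
grip_force: 30.0
```

Run:
```python
from h import *
np.set_printoptions(precision=3,suppress=True)
plan(502.7,140.9,71,80.7)
```

```text
pos [503.549 141.734  74.722] t 43.15 gap 55.798297967431026 F [ 0.635  0.281 -3.136] | turn [ 0.009 -0.001 -0.004] shift [-0.048 -0.035  0.186]
```

Emit:
{"op": "arm_command", "data": {"series": [-0.03,-0.03,0.05,0,0,0,1,0,0,0,0,0,0,1]}}

```text
time: 43.35
ee_pos: [503.4, 141.0, 74.2]
orientation: [0.762, 0.647, 0.001, 0.001]
ft_force: [1.3, -1.7, 0.5]
finger_gap: 55.9
grip_force: 30.0
```

Emit:
{"op": "arm_command", "data": {"series": [0,0,0.05,0,0,0,1,0,0,0,0,0,0,1]}}

```text
time: 43.55
ee_pos: [503.5, 140.8, 74.0]
orientation: [0.762, 0.647, 0.0, 0.001]
ft_force: [-2.7, -3.3, 8.2]
finger_gap: 55.9
grip_force: 30.0
```

Emit:
{"op": "arm_command", "data": {"series": [0,0,0.05,0,0,0,1,0,0,0,0,0,0,1]}}

```text
time: 43.75
ee_pos: [503.5, 140.7, 73.9]
orientation: [0.762, 0.647, 0.0, 0.001]
ft_force: [-4.8, -4.2, 15.7]
finger_gap: 55.9
grip_force: 30.0
```

Emit:
{"op": "arm_command", "data": {"series": [0,0,-0.08,0,0,0,1,0,0,0,0,0,0,1,0,0,0,0,0,0,0,0,0,0,0,0,0,-1,0,0,0,0,0,0,-1,0,0,0,0,0,0,-1,0,0,0,0,0,0,-1,0,0,0,0,0,0,-1]}}

```text
time: 44.55
ee_pos: [502.2, 141.3, 72.7]
orientation: [0.762, 0.647, -0.0, -0.0]
ft_force: [0.2, 0.3, -0.5]
finger_gap: 84.5
grip_force: 0.0
```

Emit:
{"op": "arm_command", "data": {"series": [0,0,-0.5,0,0,0,-1,0,0,-1,0,0,0,-1,0,0,-1,0,0,0,-1,0,0,-1,0,0,0,-1,0,0,-1,0,0,0,-1,0,0,-1,0,0,0,-1,0,0,-1,0,0,0,-1,0,0,-1,0,0,0,-1,0,0,-1,0,0,0,-1]}}

```text
time: 45.45
ee_pos: [502.3, 141.4, 244.6]
orientation: [0.762, 0.648, 0.0, 0.0]
ft_force: [0.6, 0.3, -0.9]
finger_gap: 87.1
grip_force: 0.0
```

Emit:
{"op": "arm_command", "data": {"series": [-1,0,-0.2,0,0,0,1,-1,0,0,0,0,0,1,-1,0,0,0,0,0,1,-1,0,0,0,0,0,1,-1,0,0,0,0,0,1,-1,0,0,0,0,0,1,0,0,0,0,0,0,1,0,0,0,0,0,0,1,0,0,0,0,0,0,1]}}

```text
time: 46.35
ee_pos: [483.2, 24.2, 247.3]
orientation: [0.762, 0.648, 0.0, 0.0]
ft_force: [0.0, -0.3, -0.4]
finger_gap: 23.1
grip_force: 0.0
```

Run:
```python
from h import *
np.set_printoptions(precision=3,suppress=True)
s=snap('side'); plan(530.7,332,238,80.7)
for n in ('roller1','nut'):
    for d in pinpoint('side',n): print(n,d['conf'],w(s,d['at']))
cv2.imwrite('pics/h8.png',cv2.resize(s['pixels'][200:350,130:300],None,fx=4,fy=4)[:,:,::-1])
```

```text
pos [483.114  24.248 247.17 ] t 46.4 gap 19.266764084069173 F [ 0.124  0.015 -0.45 ] | turn [ 0.003 -0.005  0.022] shift [15.57  -0.139  0.459]
roller1 0.76 [504.114 160.305  33.869]
roller1 0.63 [503.679 143.088  68.985]
roller1 0.58 [515.461 213.118  30.841]
roller1 0.57 [508.46  113.305  31.547]
nut 0.58 [502.095 162.542  36.361]
nut 0.48 [685.995 -52.306  -0.646]
```

View pics/h8.png

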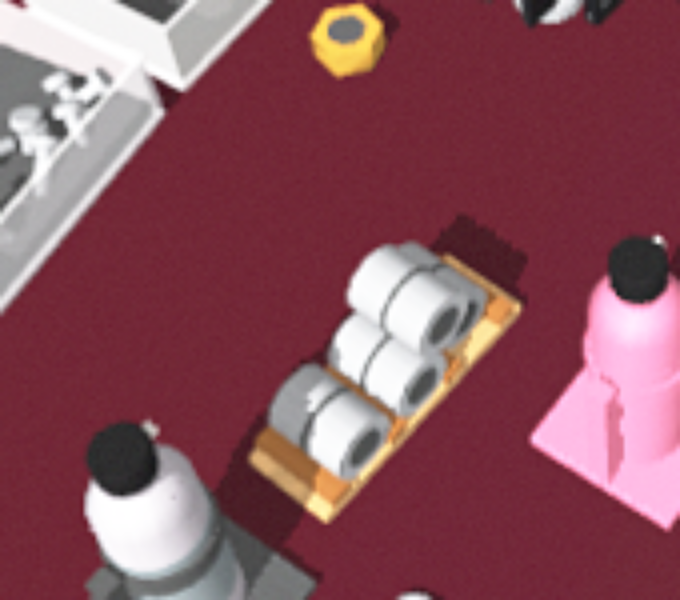

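Emit:
{"op": "arm_command", "data": {"series": [0.57,0,0,0,0,0,1,1,0,0,0,0,0,1,1,0,0,0,0,0,1,1,0,0,0,0,0,1,1,0,0,0,0,0,1,1,0,0,0,0,0,1,1,0,0,0,0,0,1,1,0,0,0,0,0,1,1,0,0,0,0,0,1,1,0,0,0,0,0,1]}}

```text
time: 47.5
ee_pos: [513.7, 213.9, 246.9]
orientation: [0.762, 0.648, 0.0, -0.0]
ft_force: [-0.1, 0.3, -0.2]
finger_gap: 0.5
grip_force: 0.0
```

Emit:
{"op": "arm_command", "data": {"series": [1,-0.05,0,0,0,0,1,1,-0.04,0,0,0,0,1,1,0,0,0,0,0,1,1,0,0,0,0,0,1,1,0,0,0,0,0,1,1,0,0,0,0,0,1,0,0,0.9,0,0,0,1,0,0,0.9,0,0,0,1,0,0,0,0,0,0,1,0,0,0,0,0,0,1]}}

```text
time: 48.5
ee_pos: [531.2, 331.1, 211.0]
orientation: [0.762, 0.648, -0.0, -0.0]
ft_force: [-0.0, -0.1, 0.3]
finger_gap: 0.6
grip_force: 0.0
```

Run:
```python
from h import *
np.set_printoptions(precision=3,suppress=True)
plan(530.9,333,204,80.7)
```

```text
pos [531.215 331.133 210.966] t 48.5 gap 0.6207682077161266 F [-0.005 -0.067  0.28 ] | turn [-0.01  -0.002  0.004] shift [ 0.09  -0.031  0.348]
```

Emit:
{"op": "arm_command", "data": {"series": [0,0,0.2,0,0,0,1,0,0,0.1,0,0,0,1,0,0,0.1,0,0,0,1,0,0,0.1,0,0,0,1,0,0,0.1,0,0,0,1,0,0,0,0,0,0,1]}}

```text
time: 49.1
ee_pos: [531.9, 330.7, 199.7]
orientation: [0.762, 0.647, 0.001, 0.0]
ft_force: [-1.0, -0.8, 5.5]
finger_gap: 0.3
grip_force: 2.9
```

Emit:
{"op": "arm_command", "data": {"series": [0,0,0.05,0,0,0,1,0,0,0,0,0,0,1]}}

```text
time: 49.3
ee_pos: [531.9, 330.7, 198.9]
orientation: [0.762, 0.647, 0.001, 0.0]
ft_force: [-0.7, -0.1, 6.7]
finger_gap: 0.5
grip_force: 3.1
```

Emit:
{"op": "arm_command", "data": {"series": [0,0,0.05,0,0,0,1,0,0,0,0,0,0,1]}}

```text
time: 49.5
ee_pos: [532.0, 330.7, 198.5]
orientation: [0.762, 0.647, 0.001, 0.0]
ft_force: [-2.3, -1.7, 7.8]
finger_gap: 0.9
grip_force: 4.2
```

Emit:
{"op": "arm_command", "data": {"series": [0,0,0.08,0,0,0,1,0,0,0,0,0,0,1,0,0,0,0,0,0,1]}}

```text
time: 49.8
ee_pos: [532.0, 330.8, 198.4]
orientation: [0.762, 0.647, 0.001, 0.001]
ft_force: [-3.6, -3.0, 14.7]
finger_gap: 0.2
grip_force: 7.5
```

Emit:
{"op": "arm_command", "data": {"series": [0,0,-0.4,0,0,0,1,0,0,-0.6,0,0,0,1,0,0,-1,0,0,0,1,0,0,-1,0,0,0,1,-1,0,0,0,0,0,1,-1,0,0,0,0,0,1,-1,0,0,0,0,0,1,-1,0,0,0,0,0,1,-1,0,0,0,0,0,1,-1,0,0,0,0,0,1]}}

```text
time: 50.8
ee_pos: [511.9, 210.9, 255.1]
orientation: [0.762, 0.647, -0.0, -0.0]
ft_force: [-0.5, 0.3, 0.1]
finger_gap: 0.1
grip_force: 0.0
```

Emit:
{"op": "arm_command", "data": {"series": [-1,0,0,0,0,0,1,-1,0,0,0,0,0,1,-1,0,0,0,0,0,1,-1,0,0,0,0,0,1,-1,0,0,0,0,0,1,-1,0,0,0,0,0,1,-1,0,0,0,0,0,1,-1,0,0,0,0,0,1,-1,0,0,0,0,0,1,-1,0,0,0,0,0,1]}}

```text
time: 51.8
ee_pos: [479.4, 13.8, 255.3]
orientation: [0.762, 0.647, -0.0, -0.0]
ft_force: [-0.6, 0.9, -0.3]
finger_gap: 0.6
grip_force: 0.0
```

Run:
```python
from h import *
s=snap('side'); print(state()['ee_pos'])
for n in ('roller1','cap_top'):
    for d in pinpoint('side',n): print(n,d['conf'],w(s,d['at']))
cv2.imwrite('pics/h9.png',s['pixels'][:,:,::-1])
```

```text
[479.01022348   9.60152254 255.0864506 ]
roller1 0.85 [513.0922583  214.17400325  31.0478695 ]
roller1 0.69 [505.22224839 160.80648275  33.03298904]
roller1 0.43 [509.10742637 114.48459029  30.27841629]
cap_top 0.84 [201.21389237 283.02666269 192.15145776]
cap_top 0.75 [359.58023033 123.10925752 188.92709344]
cap_top 0.65 [531.67058066 332.00006546 184.04942179]
cap_top 0.48 [ 325.10190245 -123.88995082  189.88416593]
```

View pics/h9.png

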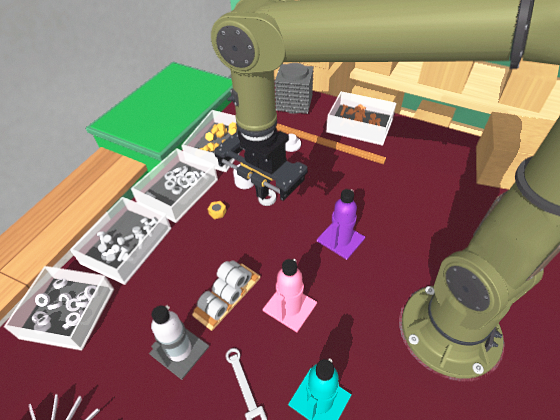

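```bash
python3 -c "
from workcell import close_job
print(close_job())"
```

```text
the job is handed in; nothing more can be done
None
```

The job is handed in: four rollers were there, and three lie in the rack's grooves with the fourth saddled over grooves 0 and 1. I pressed and released the oil can's cap after the bottom row and again after the finished pile. The final picture shows the pile standing and the other wares where they were.

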